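Sweep spilled pralines into the serving tray

TASK

Three round pralines have been spilled on the sweet-shop counter. Sweep them gently with the fingertips along the counter through the open front of the steel tray until each lies wholly inside it, standing upright as it does now; they are soft, so only push them, and do not squeeze, pick up, lift or tip over any. Leave the square fudge pieces and everything else on the counter where they are.

Things in the scene. Friction and masses are not known exactly. Their poses are not given: they have to be found in the camera images.
- tray: steel tray fixed to the counter, open in front. Origin: centre of its underside; its -x points out of the open front, y across. Flat floor 2 mm above the counter, x -62 (front edge) to +58 mm (back wall), y -90 to +90 mm between side walls. Walls 4 mm thick, 25 mm high at back and sides, none in front, where a full-width ramp (x -82 to -62 mm) rises from the counter to the floor
- praline1: a round domed cream-coloured praline, 36 mm across and 20 mm high, standing upright on its flat underside on the counter; origin at the centre of the underside, z up. It slides when pushed low on its side (about 22 g, under 0.5 N); soft, the fingers must not press it with over 12 N
- praline2: a round domed cream-coloured praline, 36 mm across and 20 mm high, standing upright on its flat underside on the counter; origin at the centre of the underside, z up. It slides when pushed low on its side (about 22 g, under 0.5 N); soft, the fingers must not press it with over 12 N
- praline3: a round domed cream-coloured praline, 36 mm across and 20 mm high, standing upright on its flat underside on the counter; origin at the centre of the underside, z up. It slides when pushed low on its side (about 22 g, under 0.5 N); soft, the fingers must not press it with over 12 N
- fudge_a: a square piece of cream-coloured fudge, 32 x 32 x 22 mm, loose; not part of the spill, leave it; origin at the centre of its underside
- fudge_b: a square piece of cream-coloured fudge, 32 x 32 x 22 mm, loose; not part of the spill, leave it; origin at the centre of its underside
- giftbox: a small closed cardboard gift box with a paper-covered lid, 59 x 59 x 47 mm, loose, leave it; origin at the centre of its underside
- jar: a small closed glass jar, 54 mm across, 60 mm high, loose, leave it; origin at the centre of its underside
- tin: a round aluminium tin, 57 mm across, 45 mm high, loose, leave it; origin at the centre of its underside
- cup: a white cup, 72 mm across at the rim, 55 mm high, loose, leave it; origin at the centre of its underside
Not all that is in view belongs to the job. Leave any orange look-alike of the praline3 alone.

How it is judged:
At the end, for the whole second after the job is handed in: All three pralines lie wholly between the tray's walls and past its front edge (centre at least 18 mm inside the front edge), flat on its floor, upright to 0.25 rad and at rest (x of praline1 in the frame of tray between -0.044 and 0.058 m and y of praline1 in the frame of tray between -0.09 and 0.09 m and height (world z) of each of praline1, praline2, praline3 below 0.008 m and angle between each of praline1, praline2, praline3's own z axis and vertical below 0.25 rad and linear speed of each of praline1, praline2, praline3 below 0.01 m/s and x of praline2 in the frame of tray between -0.044 and 0.058 m and y of praline2 in the frame of tray between -0.09 and 0.09 m and x of praline3 in the frame of tray between -0.044 and 0.058 m and y of praline3 in the frame of tray between -0.09 and 0.09 m); the robot touches nothing.
It fails at once if a praline is squeezed or pressed by the fingers with more than 12 N (contact force between the fingers and praline1 above 12 N or contact force between the fingers and praline2 above 12 N or contact force between the fingers and praline3 above 12 N).
It fails at once if a praline is lifted (its underside's centre more than 12 mm above the counter) or turned over (height (world z) of any of praline1, praline2, praline3 above 0.012 m or angle between any of praline1, praline2, praline3's own z axis and vertical above 1 rad).
It fails at once if the fudge or another thing on the counter is moved more than 15 mm (distance of any of fudge_a, fudge_b, giftbox, jar, tin, cup from where it was at the start of the episode above 0.015 m).
It also fails if it takes over 64 s, if anything falls off the work surface, if the arm or the gripper's body presses on something with over 40 N, if the wrist force passes 120 N, or if a joint passes its speed limit or range.

ROBOT

A 6-joint arm with a two-finger parallel gripper is mounted at the origin on the work surface. World frame = base frame: x ahead of the robot, y to its left, z up, the work surface at z = 0. Lengths are in m, angles in rad, forces in N, time in s.
With the tool pointing down it reaches from about 0.35 to 0.8 m from the base axis. Payload 7.3 kg.
Tool frame: the origin (TCP) lies midway between the tips of the shut fingers; the grasp point (between the pads) lies 19 mm behind it; z points along the fingers, y is the line along which they close (so a half turn about z gives the same grasp; the last joint's range is limited). The gripper opens to 85 mm and grips with 20 to 120 N. Pads are 22 mm wide; open, the fingers measure 114 mm over their backs; the gripper's body (76 mm by 85 mm) begins 54 mm behind the grasp point. The pads swing forward as they close: fully open they stand 13 mm farther back than shut.
Start: joints at [1.142, 0.342, 1.524, -0, 1.275, -0.146], TCP at [0.146, 0.504, 0.231] pointing down, gripper open.
Joint ranges: [-2.53, 2.53], [-0.77, 2.02], [0.04, 2.7], [-1, 4.14], [0.28, 2.66], [-3.11, 3.11]. Speed limits (rad/s): [2.57, 2.57, 3.14, 3.14, 3.14, 3.14].

INTERFACE

Orientations are given as a unit quaternion [w, x, y, z].
In Python, from station import status, vision, order gives the robot as it stands. The module is installed in compiled form; this text tells all that it offers.
- The arm moves only by the shell command python3 -m creep 'ROWS' [OPENING]. ROWS is JSON, a list that holds one entry, the list of rows, each a list of 6 numbers: the shift along the tool's x, y, z normalised to -1 to 1, where 1 is 50 mm, then the turn, a rotation vector about the tool's x, y, z normalised to -1 to 1, where 1 is 45 degrees. A call has exactly 10 rows; each row shifts and turns the commanded pose from where the row before left it, along the tool's axes as they then stand; what a row does not reach is not made up. A row lasts 1/10 s, in which the tool goes at most 50 mm and 8.59 degrees, less where a joint would pass 70% of its speed; a pose out of reach is approached as far as the arm can. A call with a number of a shift or a turn outside -1 to 1 is refused whole. A call with a gripper value outside its range is refused whole. OPENING is the closure, from -1 (fully open) to 1 (shut), set as the call begins (- or left out, the last holds). The fingers move at their own pace and stop on an object; the grip force is fixed at half the most. Time passes only in rows, so rows that do not move let the fingers close, or fill a call up. It gives the time, the measured TCP pose, the force, the opening and the grip force at its end, in the units of the state.
- status.read_state(): the state, without advancing time (a new reading comes with each control period).
- vision.grab_frame(name): name is "side" or "top"; returns the picture (420x560x3 uint8, red, green, blue); there is no depth.
- vision.get_calibration(name): a dict with "fx", "fy", "cx", "cy" (pixels), "distortion" ([k1, k2, p1, p2, k3] as OpenCV has them; the pictures are not rectified), "world_from_camera" (4x4, takes a point from camera to world coordinates). Camera axes: x right, y up, looking along -z (the intrinsics and any distortion apply to the point x, -y, -z); pixel columns grow to the right and rows downward; lengths in m; the calibration is good to about 2 mm. A picture is of the moment at which its call begins. get_calibration takes no time and is no camera call.
- order.hand_in(): hands the job in; it is judged then, once.
The state is a dict: "time_s": time; "qpos": joint angles; "joint_velocities": joint speeds; "effort": joint torques, N m; "ee_pos": TCP position; "tcp_rot": TCP orientation; "wrist_force": force on the tool from outside, world axes, zero at the start; "wrist_torque": the same for the moment, N m; "width": finger opening in m; "grip_force": force on a finger pad.
Only numpy, scipy, OpenCV 4.12 (cv2) and the standard library are available. Lean on these libraries where they do the work, as an engineer would, in place of code of your own. Each camera call takes 0.05 s, during which the arm holds its last target. There are 200 camera calls.

## Working session

There is one attempt and no reset: what is moved stays moved. The work goes in short steps, Python scripts to look and compute and a shell command to move; the robot and the scene stay as the last step left them, time stands still between calls to the robot, and variables do not carry over. Pictures are saved under pics/ and viewed, at most 10 in all, crops included, and the job is handed in when it is done.

```bash
mkdir -p pics; python3 - <<'E'
from station import status, vision
import cv2
s=status.read_state(); print(s)
for n in ("top","side"):
    im=vision.grab_frame(n); cv2.imwrite(f"pics/{n}0.png",im[:,:,::-1]); print(n,vision.get_calibration(n))
E
```

```text
{'time_s': 0.0, 'qpos': array([ 1.14204484e+00,  3.42723403e-01,  1.52501807e+00,  1.89815870e-05,
        1.27537520e+00, -1.46018233e-01]), 'joint_velocities': array([ 4.21273672e-04, -1.16908622e-03, -2.43465310e-07,  1.64887382e-03,
       -5.43738672e-04,  1.21472346e-03]), 'effort': array([ 3.87752434e-04, -4.33676970e+01, -2.45999587e+01, -2.20839042e-04,
        7.89937098e-03, -2.70187149e-05]), 'ee_pos': array([0.14628242, 0.50379959, 0.23062523]), 'tcp_rot': array([-2.24692539e-04,  1.40898941e-01,  9.90023690e-01, -7.28182802e-04]), 'wrist_force': array([-0.37260347, -0.61563393,  0.55674453]), 'wrist_torque': array([ 0.0102712 ,  0.03105965, -0.06243266]), 'grip_force': 0.0, 'width': 0.0856697678682083}
top {'fx': 386.7882361846196, 'fy': 386.7882361846196, 'cx': 281.0283642995375, 'cy': 209.03527715740537, 'distortion': array([-0.05342693,  0.        ,  0.        ,  0.        ,  0.        ]), 'world_from_camera': array([[-0.02437961,  0.98445781, -0.17392084,  0.48278957],
       [-0.99923443, -0.01867195,  0.03437887, -0.03435796],
       [ 0.03059711,  0.17462584,  0.98415935,  0.88475224],
       [ 0.        ,  0.        ,  0.        ,  1.        ]])}
side {'fx': 528.900600592004, 'fy': 528.900600592004, 'cx': 276.9945356317982, 'cy': 214.61527766122276, 'distortion': array([-0.06393189,  0.        ,  0.        ,  0.        ,  0.        ]), 'world_from_camera': array([[-0.90661152,  0.26836582, -0.32563069,  0.27087716],
       [-0.42143558, -0.53717755,  0.7306383 ,  0.71554182],
       [ 0.02115685,  0.79963746,  0.60011026,  0.65497257],
       [ 0.        ,  0.        ,  0.        ,  1.        ]])}
```

View pics/top0.png

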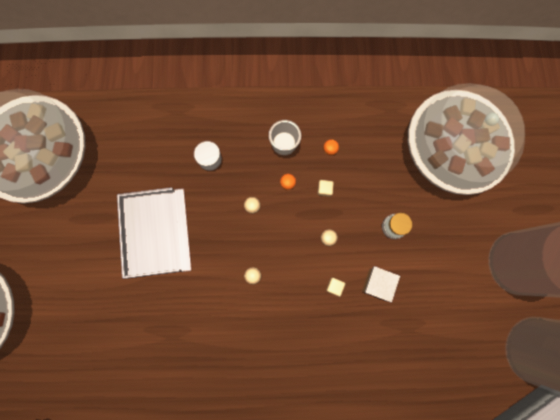

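View pics/side0.png

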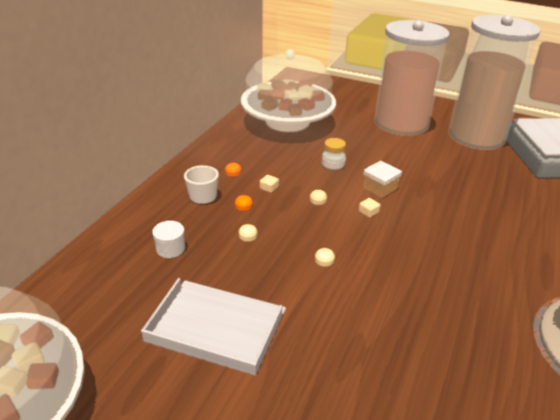

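The top view shows pralines at about (252,205), (329,238) and (252,276). The fudge is at (326,187) and (336,287), the orange decoys at (288,181) and (331,147), and the tray at about (155,233). I'll measure these and zoom in on the tray.

```bash
cat > h.py <<'E'
import numpy as np, cv2
from station import status, vision
def ray(n,uv):
    c=vision.get_calibration(n); K=np.array([[c['fx'],0,c['cx']],[0,c['fy'],c['cy']],[0,0,1]])
    p=cv2.undistortPoints(np.array(uv,float).reshape(-1,1,2),K,c['distortion']).reshape(-1,2)
    T=c['world_from_camera']; d=np.c_[p[:,0],-p[:,1],-np.ones(len(p))]@T[:3,:3].T
    return T[:3,3],d
def onz(n,uv,z):
    o,d=ray(n,uv); return (o+d*((z-o[2])/d[:,2])[:,None])[:,:2]
def cream(n,im=None):
    im=vision.grab_frame(n) if im is None else im
    h=cv2.cvtColor(im,cv2.COLOR_RGB2HSV)
    m=cv2.inRange(h,(17,60,150),(35,255,255)); out=[]
    cs,_=cv2.findContours(m,cv2.RETR_EXTERNAL,cv2.CHAIN_APPROX_NONE)
    for c in cs:
        a=cv2.contourArea(c)
        if 40<a<600:
            M=cv2.moments(c); uv=(M['m10']/a,M['m01']/a)
            out.append((np.round(uv,1),a,np.round(onz(n,[uv],0.010)[0],4)))
    return out
def pr():
    for n in("top","side"):
        print(n)
        for o in cream(n): print(o[0],o[1],o[2])
E
python3 - <<'E'
from h import *
for n in("top","side"):
    im=cv2.imread(f"pics/{n}0.png")[:,:,::-1]
    print(n)
    for o in cream(n,im): print(*o)
    h=cv2.cvtColor(im,cv2.COLOR_RGB2HSV); 
    m=cv2.inRange(h,(0,0,130),(180,70,255))
    x=im[180:285,105:205] if n=="top" else im[270:375,130:300]
    cv2.imwrite(f"pics/{n}c.png",cv2.resize(x[:,:,::-1],None,fx=4,fy=4,interpolation=cv2.INTER_CUBIC))
t=cv2.imread("pics/topc.png");s=cv2.imread("pics/sidec.png")
cv2.imwrite("pics/both.png",cv2.resize(np.hstack([t,s]),None,fx=.74,fy=.74))
print("obj",onz("top",[[285,138],[207,155],[398,225],[382,284],[288,181],[331,147]],0.045))
E
```

```text
top
[335.6 286.5] 192.5 [ 0.4592 -0.1826]
[252.2 275.3] 130.5 [0.4886 0.0031]
[328.9 237. ] 122.0 [ 0.5706 -0.1724]
[400.5 223.7] 339.0 [ 0.5975 -0.3409]
[251.4 204.1] 122.0 [0.6501 0.0029]
[325.3 187.2] 172.5 [ 0.6871 -0.1694]
[ 44.8 156. ] 171.0 [0.775  0.4901]
[ 17.4 157.9] 314.0 [0.7722 0.5564]
[475.9 150.6] 521.5 [ 0.773  -0.5438]
[ 52.5 131. ] 181.0 [0.8373 0.4773]
[490.5 126.8] 82.5 [ 0.8345 -0.5896]
[ 34.9 110.5] 151.5 [0.8913 0.526 ]
[467.3 106.2] 190.0 [ 0.889 -0.536]
side
[  8.9 332.7] 301.5 [0.8673 0.3984]
[324.4 256.2] 224.5 [0.4885 0.0072]
[247.3 231.8] 190.5 [0.649  0.0067]
[369.4 204.3] 147.5 [ 0.462  -0.1893]
[242.8 200.6] 77.5 [ 0.7058 -0.082 ]
[317.9 195.9] 137.5 [ 0.5707 -0.1694]
[268.2 180.8] 130.0 [ 0.6911 -0.1745]
[334.6 145.6] 238.5 [ 0.6132 -0.392 ]
[299.7  92.8] 232.0 [ 0.8134 -0.643 ]
obj [[ 0.79584823 -0.0767934 ]
 [ 0.75809237  0.1002976 ]
 [ 0.59024586 -0.32278286]
 [ 0.46252458 -0.27800388]
 [ 0.69456257 -0.0808441 ]
 [ 0.77297472 -0.18144725]]
```

View pics/both.png

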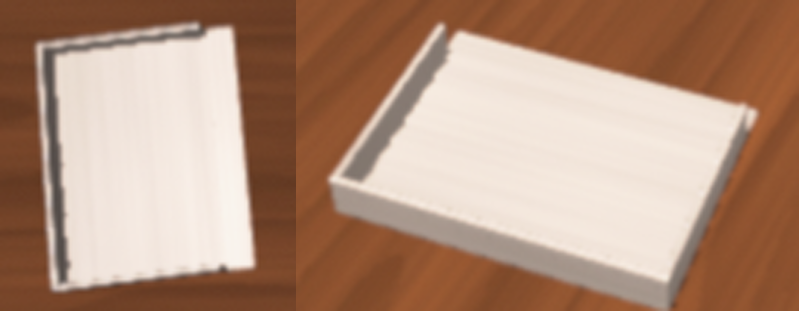

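The crop confirms that the open front and ramp face right in the top view (world -y). The ramp corners are at top pixels (184,189) and (191,270), and the back wall corners at (117,195) and (123,278).

```bash
python3 - <<'E'
from h import *
f=onz("top",[[184.4,189.1],[191.1,270.2]],0.0); b=onz("top",[[117.2,194.9],[122.6,278]],0.025)
s=onz("side",[[130+34/2.96,270+182/2.96],[130+372/2.96,270+283/2.96],[130+146/2.96,270+25/2.96],[130+458/2.96,270+108/2.96]],0.025)
print(f,b,s)
u=(b.mean(0)-f.mean(0)); print("len",np.linalg.norm(u),"ang",np.arctan2(u[1],u[0]), np.linalg.norm(f[0]-f[1]),np.linalg.norm(b[0]-b[1]))
w=(f[0]-f[1]+b[0]-b[1]); print("ang from width",np.arctan2(w[1],w[0])+np.pi/2)
a=np.arctan2(u[1],u[0]); e=np.array([np.cos(a),np.sin(a)]); print("centre", (f.mean(0)+e*.082+b.mean(0)-e*.062)/2)
E
```

```text
[[0.69070005 0.15934042]
 [0.50299328 0.14093893]] [[0.67428518 0.30612196]
 [0.48826834 0.2856805 ]] [[0.67277911 0.31174066]
 [0.48732748 0.29122194]
 [0.68534224 0.18741446]
 [0.49733426 0.16710909]]
len 0.14659076786147945 ang 1.6772104064820397 0.18860658980207637 0.18713662933098915
ang from width 1.674359448537705
centre [0.58799958 0.23296388]
```

```bash
python3 -m creep '[[[0,0,0,0,0,0.182],[0,0,0,0,0,0.182],[0,0,0,0,0,0.182],[0,0,0,0,0,0.182],[0,0,0,0,0,0.182],[0,0,0,0,0,0.182],[0,0,0,0,0,0.182],[0,0,0,0,0,0.182],[0,0,0,0,0,0.182],[0,0,0,0,0,0]]]' 0.43
```

```text
time_s: 1.1
ee_pos: [0.1464, 0.504, 0.2309]
tcp_rot: [0.0, 0.707, 0.707, -0.0]
wrist_force: [0.1, -0.3, 0.3]
width: 0.0241
grip_force: 0.0
```

```bash
python3 -m creep '[[[-0.544,0.504,0.13,0,0,0],[-0.544,0.504,0.13,0,0,0],[-0.544,0.504,0.13,0,0,0],[-0.544,0.504,0.13,0,0,0],[-0.544,0.504,0.13,0,0,0],[-0.544,0.504,0.13,0,0,0],[-0.544,0.504,0.13,0,0,0],[-0.544,0.504,0.13,0,0,0],[-0.544,0.504,0.13,0,0,0],[-0.544,0.504,0.13,0,0,0]]]' && python3 -m creep '[[[-0.544,0.504,0.13,0,0,0],[-0.544,0.504,0.13,0,0,0],[-0.544,0.504,0.13,0,0,0],[-0.544,0.504,0.13,0,0,0],[-0.544,0.504,0.13,0,0,0],[-0.544,0.504,0.13,0,0,0],[-0.544,0.504,0.13,0,0,0],[-0.544,0.504,0.13,0,0,0],[-0.544,0.504,0.13,0,0,0],[-0.544,0.504,0.13,0,0,0]]]'
```

```text
time_s: 2.1
ee_pos: [0.3997, 0.2313, 0.166]
tcp_rot: [-0.0, 0.705, 0.709, 0.0]
wrist_force: [-0.3, 0.4, 0.9]
width: 0.0244
grip_force: 0.0
time_s: 3.1
ee_pos: [0.652, -0.0403, 0.1006]
tcp_rot: [-0.0, 0.705, 0.709, -0.0]
wrist_force: [0.5, -0.3, -0.0]
width: 0.0241
grip_force: 0.0
```

```bash
python3 -m creep '[[[0.05,-0.02,0.35,0,0,0],[0.05,-0.02,0.35,0,0,0],[0,0,0.35,0,0,0],[0,0,0.3,0,0,0],[0,0,0.2,0,0,0],[0,0,0.15,0,0,0],[0,0,0.1,0,0,0],[0,0,0.07,0,0,0],[0,0,0,0,0,0],[0,0,0,0,0,0]]]'; python3 - <<'E'
from h import *
for n in("top","side"):
    im=vision.grab_frame(n); cv2.imwrite(f"pics/{n}1.png",im[:,:,::-1])
    for o in cream(n,im): print(n,*o)
x=cv2.resize(cv2.imread("pics/side1.png")[130:330,130:430],None,fx=2.5,fy=2.5); cv2.imwrite("pics/s1.png",x)
E
```

```text
time_s: 4.1
ee_pos: [0.6496, -0.0341, 0.0083]
tcp_rot: [0.0, 0.706, 0.708, 0.0]
wrist_force: [1.0, 0.8, 0.9]
width: 0.0245
grip_force: 0.0
top [335.6 286.5] 192.5 [ 0.4592 -0.1826]
top [328.7 237. ] 119.0 [ 0.5706 -0.1721]
top [400.6 223.7] 331.0 [ 0.5977 -0.3411]
top [325.3 187.2] 172.5 [ 0.6871 -0.1695]
top [ 44.4 155.9] 159.5 [0.7755 0.4912]
top [ 17.2 157.4] 300.5 [0.7734 0.5571]
top [475.6 150.3] 523.5 [ 0.7738 -0.5432]
top [ 52.  130.7] 158.5 [0.8381 0.4786]
top [490.5 126.9] 85.0 [ 0.8344 -0.5896]
top [ 34.1 110.1] 132.0 [0.8923 0.528 ]
top [467.2 106. ] 184.5 [ 0.8895 -0.536 ]
side [  8.7 332.7] 295.0 [0.8676 0.3985]
side [552.8 330.5] 551.0 [0.0882 0.0142]
side [324.3 257.4] 202.5 [0.4876 0.0103]
side [247.2 232.8] 182.5 [0.6479 0.0095]
side [369.1 205.8] 206.0 [ 0.461  -0.1838]
side [317.9 196.3] 155.5 [ 0.57   -0.1679]
side [334.6 145.5] 246.0 [ 0.6133 -0.3921]
side [299.2  92.8] 254.5 [ 0.8147 -0.6426]
side [448.6  87.5] 384.5 [ 0.4221 -0.8999]
side [251.9  52.4] 196.0 [ 1.0932 -0.8795]
side [410.8  16.9] 75.5 [ 0.7017 -1.589 ]
side [546.4  27.8] 476.0 [ 0.1605 -1.7549]
```

View pics/s1.png

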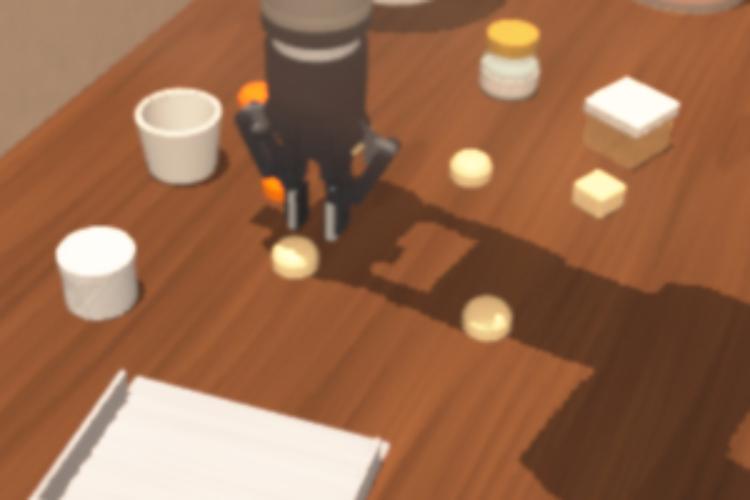

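```bash
python3 -m creep '[[[0.06,0,0.03,0,0,0],[0.06,0,0,0,0,0],[0.06,0,0,0,0,0],[0.08,0,0,0,0,0],[0.12,-0.01,0,0,0,0],[0.2,-0.01,0,0,0,0],[0.25,-0.015,0,0,0,0],[0.25,-0.015,0,0,0,0],[0.25,-0.015,0,0,0,0],[0.25,-0.015,0,0,0,0]]]'; python3 -m creep '[[[0.25,-0.015,0,0,0,0],[0.25,-0.015,0,0,0,0],[0.25,-0.015,0,0,0,0],[0.25,-0.015,0,0,0,0],[0.25,-0.015,0,0,0,0],[0.2,-0.01,0,0,0,0],[0.15,0,0,0,0,0],[0.1,0,0,0,0,0],[0.05,0,0,0,0,0],[0,0,0,0,0,0]]]'; python3 - <<'E'
from h import *
for n in("top","side"):
    im=vision.grab_frame(n); cv2.imwrite(f"pics/{n}2.png",im[:,:,::-1])
x=cv2.resize(cv2.imread("pics/side2.png")[150:380,130:430],None,fx=2.5,fy=2.5); cv2.imwrite("pics/s2.png",x)
E
```

```text
time_s: 5.2
ee_pos: [0.6451, 0.0464, 0.0063]
tcp_rot: [-0.0, 0.706, 0.708, 0.0]
wrist_force: [0.2, -0.8, -0.5]
width: 0.0244
grip_force: 0.1
time_s: 6.2
ee_pos: [0.6408, 0.1325, 0.0063]
tcp_rot: [-0.0, 0.707, 0.708, 0.0]
wrist_force: [0.4, -0.6, -0.3]
width: 0.0245
grip_force: 0.0
```

View pics/s2.png

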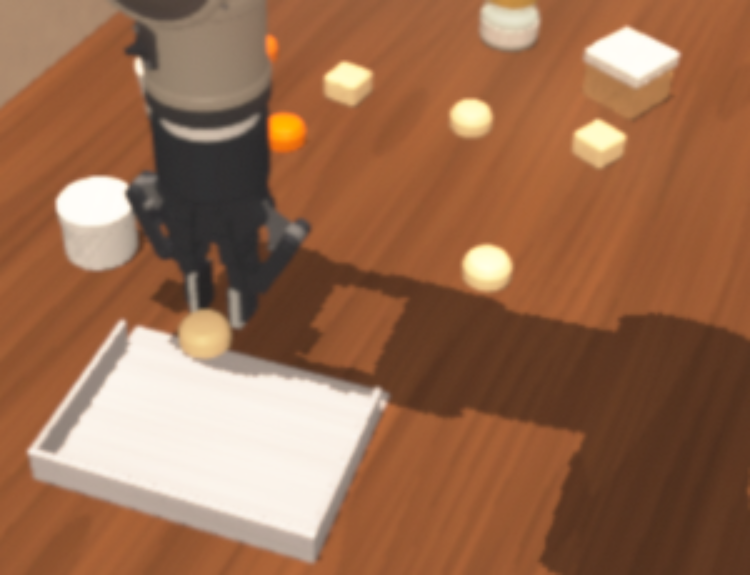

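```bash
python3 -m creep '[[[0.08,0,0,0,0,0],[0.15,0,0,0,0,0],[0.2,0,0,0,0,0],[0.2,0,0,0,0,0],[0.2,0,0,0,0,0],[0.2,0,0,0,0,0],[0.2,0,0,0,0,0],[0.2,0,0,0,0,0],[0.15,0,0,0,0,0],[0.07,0,0,0,0,0]]]'; python3 -m creep '[[[0,0,0,0,0,0],[0,0,0,0,0,0],[-0.1,0,0,0,0,0],[-0.2,0,0,0,0,0],[-0.3,0,0,0,0,0],[-0.3,0,-0.1,0,0,0],[-0.3,0,-0.3,0,0,0],[-0.4,0,-0.5,0,0,0],[-0.5,0,-0.5,0,0,0],[-0.6,0,-0.5,0,0,0]]]'; python3 - <<'E'
from h import *
for n in("top","side"):
    im=vision.grab_frame(n); cv2.imwrite(f"pics/{n}3.png",im[:,:,::-1])
    for o in cream(n,im):
        if abs(o[2][0]-.58)<.2 and abs(o[2][1])<.35:print(n,*o)
E
```

```text
time_s: 7.3
ee_pos: [0.6406, 0.2159, 0.0063]
tcp_rot: [-0.0, 0.706, 0.708, 0.0]
wrist_force: [0.1, -0.3, 0.1]
width: 0.0245
grip_force: 0.2
time_s: 8.3
ee_pos: [0.641, 0.0783, 0.1037]
tcp_rot: [0.0, 0.707, 0.708, 0.001]
wrist_force: [0.6, -0.6, 0.1]
width: 0.0239
grip_force: 0.0
top [335.6 286.5] 195.5 [ 0.4593 -0.1826]
top [328.9 237. ] 120.5 [ 0.5705 -0.1726]
top [400.5 223.7] 333.0 [ 0.5977 -0.3409]
top [147.2 209.9] 127.0 [0.6412 0.2413]
top [325.4 187.2] 171.5 [ 0.6872 -0.1696]
side [185.6 318.8] 152.0 [0.6348 0.249 ]
side [324.5 257.4] 189.0 [0.4872 0.0103]
side [369.1 205.3] 182.0 [ 0.4615 -0.1855]
side [317.9 196.2] 151.0 [ 0.5703 -0.1684]
side [269.1 182.2] 133.5 [ 0.6867 -0.1702]
```

```bash
python3 -m creep '[[[-0.58,-0.141,0,0,0,0],[-0.58,-0.141,0,0,0,0],[-0.58,-0.141,0,0,0,0],[-0.58,-0.141,0,0,0,0],[-0.58,-0.141,0,0,0,0],[-0.58,-0.141,0,0,0,0],[-0.58,-0.141,0,0,0,0],[-0.58,-0.141,0,0,0,0],[-0.58,-0.141,0,0,0,0],[-0.58,-0.141,0,0,0,0]]]'; python3 -m creep '[[[0,0,0,0,0,0],[0,0,0.35,0,0,0],[0,0,0.35,0,0,0],[0,0,0.35,0,0,0],[0,0,0.3,0,0,0],[0,0,0.25,0,0,0],[0,0,0.15,0,0,0],[0,0,0.1,0,0,0],[0,0,0.08,0,0,0],[0,0,0,0,0,0]]]'
```

```text
time_s: 9.4
ee_pos: [0.5702, -0.2116, 0.1019]
tcp_rot: [0.0, 0.707, 0.708, 0.0]
wrist_force: [0.2, -0.4, -0.6]
width: 0.0242
grip_force: 0.0
time_s: 10.4
ee_pos: [0.5708, -0.2101, 0.0046]
tcp_rot: [-0.0, 0.707, 0.708, 0.0]
wrist_force: [0.1, -0.6, -0.5]
width: 0.0243
grip_force: 0.0
```

```bash
python3 -m creep '[[[0.06,0,-0.03,0,0,0],[0.06,0,0,0,0,0],[0.06,0,0,0,0,0],[0.06,0,0,0,0,0],[0.08,0,0,0,0,0],[0.12,0,0,0,0,0],[0.2,0.006,0,0,0,0],[0.25,0.007,0,0,0,0],[0.25,0.007,0,0,0,0],[0.25,0.007,0,0,0,0]]]'; python3 -m creep '[[[0.25,0.007,0,0,0,0],[0.25,0.007,0,0,0,0],[0.25,0.007,0,0,0,0],[0.25,0.007,0,0,0,0],[0.25,0.007,0,0,0,0],[0.25,0.007,0,0,0,0],[0.25,0.007,0,0,0,0],[0.25,0.007,0,0,0,0],[0.25,0.007,0,0,0,0],[0.25,0.007,0,0,0,0]]]';  python3 -m creep '[[[0.25,0.007,0,0,0,0],[0.25,0.007,0,0,0,0],[0.25,0.007,0,0,0,0],[0.25,0.007,0,0,0,0],[0.25,0.007,0,0,0,0],[0.25,0.007,0,0,0,0],[0.25,0.007,0,0,0,0],[0.25,0.007,0,0,0,0],[0.15,0,0,0,0,0],[0.05,0,0,0,0,0]]]'; python3 - <<'E'
from h import *
for n in("top","side"):
    im=vision.grab_frame(n); cv2.imwrite(f"pics/{n}4.png",im[:,:,::-1])
    for o in cream(n,im):
        if abs(o[2][0]-.58)<.2 and abs(o[2][1])<.35:print(n,*o)
E
```

```text
time_s: 11.4
ee_pos: [0.5721, -0.1393, 0.0063]
tcp_rot: [-0.0, 0.706, 0.708, 0.0]
wrist_force: [-0.7, 0.1, 0.8]
width: 0.0246
grip_force: 0.1
time_s: 12.4
ee_pos: [0.5754, -0.0146, 0.0063]
tcp_rot: [-0.0, 0.707, 0.708, 0.0]
wrist_force: [-0.2, 0.0, 0.3]
width: 0.0241
grip_force: 0.1
time_s: 13.4
ee_pos: [0.578, 0.0953, 0.0063]
tcp_rot: [-0.0, 0.706, 0.708, 0.0]
wrist_force: [0.8, -0.2, -1.0]
width: 0.0244
grip_force: 0.1
top [335.6 286.6] 193.5 [ 0.4591 -0.1826]
top [254.7 274.8] 65.5 [ 0.4895 -0.0026]
top [400.4 223.7] 338.5 [ 0.5976 -0.3408]
top [325.3 187.3] 172.5 [ 0.6869 -0.1694]
side [185.9 319.3] 138.0 [0.6338 0.2496]
side [253.5 281.3] 244.0 [0.5759 0.1238]
side [324.5 256.6] 219.5 [0.488  0.0082]
side [369.1 206. ] 215.5 [ 0.4608 -0.1832]
```

```bash
python3 -m creep '[[[0.08,0,0,0,0,0],[0.15,0.01,0,0,0,0],[0.22,0.01,0,0,0,0],[0.22,0.01,0,0,0,0],[0.22,0.01,0,0,0,0],[0.22,0.01,0,0,0,0],[0.22,0.01,0,0,0,0],[0.22,0.01,0,0,0,0],[0.22,0.01,0,0,0,0],[0.2,0.01,0,0,0,0]]]'; python3 -m creep '[[[0.2,0.01,0,0,0,0],[0.15,0,0,0,0,0],[0.07,0,0,0,0,0],[0,0,0,0,0,0],[-0.1,0,0,0,0,0],[-0.2,0,0,0,0,0],[-0.4,0,0,0,0,0],[-0.4,0,-0.1,0,0,0],[-0.5,0,-0.3,0,0,0],[-0.5,0,-0.4,0,0,0]]]'; python3 - <<'E'
from h import *
for n in("top","side"):
    im=vision.grab_frame(n); cv2.imwrite(f"pics/{n}5.png",im[:,:,::-1])
    for o in cream(n,im):
        if abs(o[2][0]-.58)<.2 and abs(o[2][1])<.35:print(n,*o)
E
```

```text
time_s: 14.5
ee_pos: [0.5823, 0.1939, 0.0063]
tcp_rot: [-0.0, 0.706, 0.708, 0.0]
wrist_force: [-0.2, -0.2, -0.3]
width: 0.0246
grip_force: 0.1
time_s: 15.5
ee_pos: [0.582, 0.1067, 0.0458]
tcp_rot: [-0.001, 0.707, 0.707, -0.001]
wrist_force: [0.6, 0.6, 1.1]
width: 0.0245
grip_force: 0.0
top [335.5 286.6] 195.5 [ 0.4591 -0.1825]
top [252.7 275.2] 118.5 [0.4887 0.0018]
top [400.5 223.7] 339.5 [ 0.5976 -0.3409]
top [325.3 187.2] 171.5 [ 0.6871 -0.1695]
side [216.7 330.5] 158.0 [0.5778 0.2481]
side [185.4 318.8] 149.5 [0.6349 0.2491]
side [324.5 256.5] 228.0 [0.4881 0.0078]
side [369.  205.6] 195.0 [ 0.4615 -0.1845]
```

```bash
python3 -m creep '[[[-0.36,-0.234,-0.1,0,0,0],[-0.36,-0.234,-0.1,0,0,0],[-0.36,-0.234,0,0,0,0],[-0.36,-0.234,0,0,0,0],[-0.36,-0.234,0,0,0,0],[-0.36,-0.234,0,0,0,0],[-0.36,-0.234,0,0,0,0],[-0.37,-0.234,0,0,0,0],[0,0,0,0,0,0],[0,0,0,0,0,0]]]'; python3 -m creep '[[[0,0,0.2,0,0,0],[0,0,0.2,0,0,0],[0,0,0.2,0,0,0],[0,0,0.15,0,0,0],[0,0,0.1,0,0,0],[0,0,0.06,0,0,0],[0,0,0.03,0,0,0],[0,0,0,0,0,0],[0,0,0,0,0,0],[0,0,0,0,0,0]]]'
```

```text
time_s: 16.6
ee_pos: [0.4897, -0.0359, 0.0562]
tcp_rot: [-0.0, 0.707, 0.707, 0.0]
wrist_force: [0.2, 0.4, 0.3]
width: 0.0246
grip_force: 0.0
time_s: 17.6
ee_pos: [0.4898, -0.0359, 0.0096]
tcp_rot: [0.0, 0.707, 0.708, 0.0]
wrist_force: [-0.3, -0.3, 1.1]
width: 0.0245
grip_force: 0.0
```

```bash
python3 -m creep '[[[0.06,0,0.065,0,0,0],[0.06,0,0,0,0,0],[0.06,0,0,0,0,0],[0.06,0,0,0,0,0],[0.08,0,0,0,0,0],[0.15,0.045,0,0,0,0],[0.2,0.06,0,0,0,0],[0.2,0.06,0,0,0,0],[0.2,0.06,0,0,0,0],[0.2,0.06,0,0,0,0]]]'; python3 -m creep '[[[0.2,0.065,0,0,0,0],[0.2,0.065,0,0,0,0],[0.2,0.065,0,0,0,0],[0.2,0.065,0,0,0,0],[0.2,0.065,0,0,0,0],[0.2,0.065,0,0,0,0],[0.2,0.065,0,0,0,0],[0.2,0.065,0,0,0,0],[0.1,0.03,0,0,0,0],[0.05,0.02,0,0,0,0]]]'; python3 - <<'E'
from h import *
for n in("top","side"):
    im=vision.grab_frame(n); cv2.imwrite(f"pics/{n}6.png",im[:,:,::-1])
    for o in cream(n,im):
        if abs(o[2][0]-.58)<.2 and abs(o[2][1])<.35:print(n,*o)
x=cv2.resize(cv2.imread("pics/side6.png")[150:380,130:430],None,fx=2.5,fy=2.5); cv2.imwrite("pics/s6.png",x)
E
```

```text
time_s: 18.6
ee_pos: [0.5041, 0.0288, 0.0061]
tcp_rot: [0.0, 0.706, 0.708, 0.0]
wrist_force: [0.1, 0.4, -0.0]
width: 0.0243
grip_force: 0.1
time_s: 19.6
ee_pos: [0.5322, 0.1159, 0.006]
tcp_rot: [-0.0, 0.706, 0.708, 0.0]
wrist_force: [-0.2, -0.5, 0.3]
width: 0.0242
grip_force: 0.2
top [335.5 286.6] 194.5 [ 0.459  -0.1825]
top [400.3 223.7] 343.5 [ 0.5977 -0.3406]
top [147.4 209.7] 137.0 [0.6416 0.2409]
top [325.3 187.2] 172.5 [ 0.6871 -0.1695]
side [216.7 330.5] 159.0 [0.5778 0.2481]
side [185.6 318.8] 152.5 [0.6347 0.249 ]
side [272.  297.6] 246.0 [0.5303 0.145 ]
side [369.2 205.4] 186.5 [ 0.4612 -0.1854]
side [243.  200.6] 91.5 [ 0.7055 -0.0823]
```

View pics/s6.png

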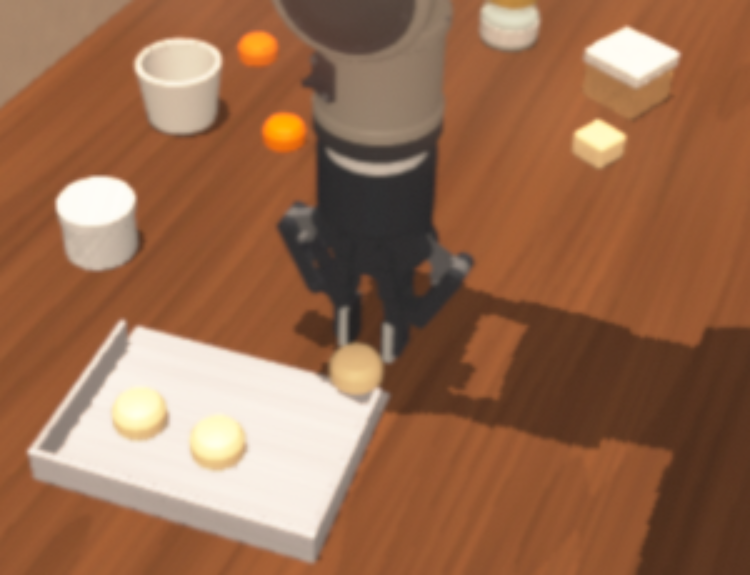

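The crop shows P1 and P2 upright in the tray, and P3 held in the fork at the ramp, at (357,370). I'll finish the push slightly away from the side wall.

```bash
python3 -m creep '[[[0.1,0.04,0,0,0,0],[0.18,0.05,0,0,0,0],[0.2,0.03,0,0,0,0],[0.2,0,0,0,0,0],[0.2,0,0,0,0,0],[0.2,0,0,0,0,0],[0.2,0,0,0,0,0],[0.2,0,0,0,0,0],[0.15,0,0,0,0,0],[0.08,0,0,0,0,0]]]'; python3 -m creep '[[[0,0,0,0,0,0],[0,0,0,0,0,0],[-0.1,0,0,0,0,0],[-0.2,0,0,0,0,0],[-0.3,0,0,0,0,0],[-0.3,0,0,0,0,0],[-0.4,0,-0.3,0,0,0],[-0.4,0,-0.5,0,0,0],[-0.5,0,-0.5,0,0,0],[-0.6,0,-0.5,0,0,0]]]'; python3 -m creep '[[[-0.6,0,-0.5,0,0,0],[-0.6,0,-0.4,0,0,0],[-0.6,0,0,0,0,0],[-0.6,0,0,0,0,0],[-0.3,0,0,0,0,0],[0,0,0,0,0,0],[0,0,0,0,0,0],[0,0,0,0,0,0],[0,0,0,0,0,0],[0,0,0,0,0,0]]]'; python3 - <<'E'
from h import *
e=np.array([-.105,.9945]);w=np.array([-.9945,-.105]);c=np.array([.588,.235])
for n in("top","side"):
    im=vision.grab_frame(n); cv2.imwrite(f"pics/{n}7.png",im[:,:,::-1])
    for o in cream(n,im):
        if abs(o[2][0]-.58)<.2 and abs(o[2][1])<.35:print(n,*o,"tray",np.round([(o[2]-c)@e,(o[2]-c)@w],4))
x=cv2.resize(cv2.imread("pics/side7.png")[130:380,100:430],None,fx=2.3,fy=2.3); cv2.imwrite("pics/s7.png",x)
E
```

```text
time_s: 20.7
ee_pos: [0.5379, 0.2016, 0.0061]
tcp_rot: [-0.0, 0.706, 0.708, 0.0]
wrist_force: [0.3, -0.2, 0.5]
width: 0.0243
grip_force: 0.2
time_s: 21.7
ee_pos: [0.5378, 0.0589, 0.0969]
tcp_rot: [-0.0, 0.707, 0.708, -0.0]
wrist_force: [0.4, -0.4, -0.2]
width: 0.0243
grip_force: 0.0
time_s: 22.7
ee_pos: [0.5384, -0.0733, 0.141]
tcp_rot: [-0.0, 0.706, 0.708, 0.0]
wrist_force: [-1.0, 0.7, 0.6]
width: 0.0242
grip_force: 0.0
top [330.1 287. ] 41.5 [ 0.4585 -0.1703] tray [-0.3895  0.1713]
top [152. 255.] 137.0 [0.5381 0.2271] tray [-0.0026  0.0505]
top [146.9 235.2] 133.0 [0.5829 0.24  ] tray [0.0055 0.0045]
top [400.5 223.7] 334.0 [ 0.5977 -0.341 ] tray [-0.5739  0.0508]
top [147.3 209.9] 126.5 [0.6411 0.2412] tray [ 0.0006 -0.0535]
top [325.5 187. ] 163.5 [ 0.6876 -0.17  ] tray [-0.4132 -0.0565]
side [245.4 334.2] 165.5 [0.5337 0.2348] tray [0.0055 0.054 ]
side [216.6 330.2] 166.5 [0.5781 0.2476] tray [0.0136 0.0085]
side [185.6 318.5] 158.0 [0.635  0.2485] tray [ 0.0085 -0.0482]
side [369.  205.1] 175.5 [ 0.4619 -0.1863] tray [-0.4057  0.1696]
side [243.  200.5] 90.0 [ 0.7057 -0.0824] tray [-0.328  -0.0837]
side [268.  181.8] 160.0 [ 0.6897 -0.1708] tray [-0.4142 -0.0585]
```

View pics/s7.png

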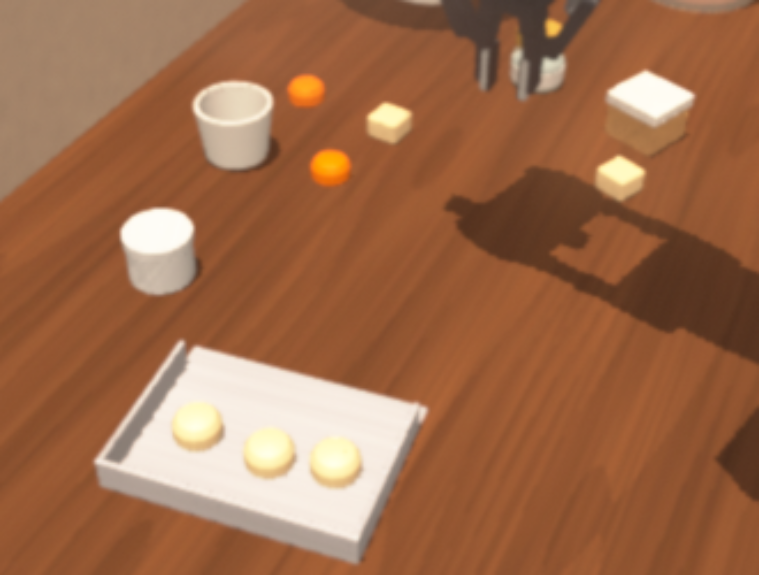

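All three pralines stand upright well inside the tray, at crop pixels (197,425), (269,451) and (335,461). The other items are where they started, and the arm is clear.

```bash
python3 -c "from station import order; print(order.hand_in())"
```

```text
the job is handed in; nothing more can be done
None
```

The job is handed in after about 23 s: all three pralines measured upright inside the tray, about 60 mm past its front edge, and the fudge and everything else look unmoved; the judge's verdict was not shown.

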